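# Turn a strip-down row into an assembly row

### The arm

A 7-joint arm with a two-finger parallel gripper is mounted at the origin on a cart in front of the work surface, level with it; the furniture and walls round the work are solid. World frame = base frame: x ahead of the robot, y to its left, z up, the work surface at z = 0. Lengths are in mm, angles in rad, forces in N, time in s.
With the tool pointing down it reaches from about 425 to 925 mm from the base axis. Payload 6.8 kg.
Tool frame: the origin (TCP) lies midway between the tips of the shut fingers; the grasp point (between the pads) lies 19 mm behind it; z points along the fingers, y is the line along which they close (so a half turn about z gives the same grasp; the last joint's range is limited). The gripper opens to 85 mm and grips with 20 to 120 N. Pads are 22 mm wide; open, the fingers measure 114 mm over their backs; the gripper's body (76 mm by 85 mm) begins 54 mm behind the grasp point. The pads swing forward as they close: fully open they stand 13 mm farther back than shut.
Start: joints at [-1.225, 0.477, 0.022, 1.555, -0.011, 1.109, -0.083], TCP at [295.908, 606.701, 231.308] pointing down, gripper open.
Joint ranges: [-2.96, 2.96], [-0.34, 2.1], [-1.41, 1.46], [0.24, 2.44], [-1.37, 4.51], [0.17, 1.92], [-2.96, 2.96]. Speed limits (rad/s): [2.39, 2.39, 3.14, 3.14, 3.14, 3.14, 3.14].

### API

Orientations are given as a rotation vector (axis times angle).
In Python, from station import get_obs, camera, camera_params, ticket gives the robot as it stands.
- The arm moves only by the tool servo_tool, never from a script. Its argument "rows" is a list of rows, each a list of 7 numbers: the turn, a rotation vector about the tool's x, y, z in degrees, then the shift along the tool's x, y, z in mm, then the opening, from 0 (shut) to 1 (fully open). In form: [[wx, wy, wz, tx, ty, tz, grip], ...]. A call has 1 to 12 rows; each row is the pose to reach, as a shift and turn from the pose commanded when the call began, along the tool's axes at that moment; what a row does not reach only later rows make up. A row lasts 1/12 s, in which the tool goes at most 41.7 mm and 7.16 degrees, less where a joint would pass 70% of its speed; a pose out of reach is approached as far as the arm can. A call with a gripper value outside its range is refused whole. The fingers move at their own pace and stop on an object; the grip force is fixed at half the most. Time passes only in rows, so rows that repeat a pose let the fingers close. It gives the time, the measured TCP pose, the force, the opening and the grip force at its end, in the units of the state.
- get_obs(): the state, without advancing time (a new reading comes with each control period).
- camera(name): name is "side" or "top"; returns (picture, depth): 420x560x3 uint8, red, green, blue; 420x560 float32, mm along the optical axis (not along the pixel's ray), 0 where there is no reading.
- camera_params(name): a dict with "fx", "fy", "cx", "cy" (pixels), "R" (3x3) and "t" (3): a world point X has camera coordinates R X + t. Camera axes: x right, y down, z forward; pixel columns grow to the right and rows downward; lengths in mm; the calibration is good to about 2 mm. A picture is of the moment at which its call begins. camera_params takes no time and is no camera call.
- ticket.close_job(): hands the job in; it is judged then, once.
The state is a dict: "time_s": time; "qpos": joint angles; "joint_velocities": joint speeds; "effort": joint torques, N m; "position": TCP position; "eef_rot": TCP orientation; "wrist_force": force on the tool from outside, world axes, zero at the start; "moment": the same for the moment, N m; "opening": finger opening in mm; "grasp_force": force on a finger pad.
Only numpy, scipy, OpenCV 4.12 (cv2) and the standard library are available. Lean on these libraries where they do the work, as an engineer would, in place of code of your own. Each camera call takes 0.05 s, during which the arm holds its last target. There are 200 camera calls.

### The job

The four parts on the grey strip-down rack lie in the order they came off the machine, the first at its red end. Put them on the pads of the blue assembly rack in the reverse order, so that the part at the red end of the grey rack finishes at the blue end of the blue rack, the next one beside it, and so on, up to the last part at the red end; stand each part the way it stands now, in the middle of its own pad, and leave it at rest.

Things in the scene. Friction and masses are not known exactly. Their poses are not given: they have to be found in the camera images.
- strip_rack: strip-down rack, full at the start: plywood board 90 x 340 x 12 mm, lying fixed at any yaw, grey edge strips, red cheek across its +y end, grey cheek across its -y end (14 mm thick, tops 22 mm high). Origin: centre of underside; y along the row to the red end, z up. Four places at y = -112.5, -37.5, 37.5, 112.5 mm, x = 0, each with a coloured pad; pad tops 15 mm above the bench.
- assembly_rack: assembly rack, empty at the start: plywood board 90 x 340 x 12 mm, lying fixed at any yaw, blue edge strips, red cheek across its +y end, blue cheek across its -y end (14 mm thick, tops 22 mm high). Origin: centre of underside; y along the row to the red end, z up. Four black pads 70 x 66 x 3 mm, centred at y = -112.5, -37.5, 37.5, 112.5 mm, x = 0; pad tops 15 mm above the bench.
- hub_centre (a point): turned grey steel coupling hub, flange 66 mm across and 14 mm thick below, boss 36 mm across above it, 38 mm high in all, about 0.4 kg; grasp the boss. Point: on its axis, 19 mm above its foot; z up.
- bearing_centre (a point): steel ball bearing lying flat, a ring 40 mm across and 12 mm thick; grasp across the outer ring. Point: its centre, 6 mm above its underside; z up.
- nipple_centre (a point): brass double nipple lying on a flat of its hexagon, threaded at both ends, 46 mm long (its y), hexagon in the middle 27 mm wide (its x), 24 mm high; grasp across the middle, along its x. Lies about along the row. Point: its centre, 12 mm above the pad; z up.
- plug_centre (a point): silver-grey steel pipe plug standing on its hexagon head (22 x 25 mm, 10 mm high), threaded shank 17 mm across pointing up, 24 mm high in all; grasp the shank. Point: on its axis, 12 mm above its foot; z up.
- hub_pad: white rubber-like pad, x 70 by y 66 by z 3 mm, fixed on the strip-down rack, on which the coupling hub stands at the start (it marks that part's place in the strip-down row). Origin: centre of its underside, 12 mm above the bench; axes parallel to the strip-down rack's.
- bearing_pad: green rubber-like pad, x 70 by y 66 by z 3 mm, fixed on the strip-down rack, on which the bearing stands at the start (it marks that part's place in the strip-down row). Origin: centre of its underside, 12 mm above the bench; axes parallel to the strip-down rack's.
- nipple_pad: orange rubber-like pad, x 70 by y 66 by z 3 mm, fixed on the strip-down rack, on which the nipple stands at the start (it marks that part's place in the strip-down row). Origin: centre of its underside, 12 mm above the bench; axes parallel to the strip-down rack's.
- plug_pad: yellow rubber-like pad, x 70 by y 66 by z 3 mm, fixed on the strip-down rack, on which the plug stands at the start (it marks that part's place in the strip-down row). Origin: centre of its underside, 12 mm above the bench; axes parallel to the strip-down rack's.

How it is judged (in metres and radians):
At the end, for the whole second after the job is handed in: Each part stands on the assembly-rack pad mirroring its start (began at y = s on the strip-down rack, ends at y = -s on the other), within 15 mm of the pad's centre along and across, 5 mm in height; hub, bearing, plug upright within 0.2 rad; all released and still (below 0.02 m/s) (((y of hub_pad in the frame of strip_rack between -0.1325 and -0.0925 m and y of hub_centre in the frame of assembly_rack between 0.0975 and 0.1275 m) or (y of hub_pad in the frame of strip_rack between -0.0575 and -0.0175 m and y of hub_centre in the frame of assembly_rack between 0.0225 and 0.0525 m) or (y of hub_pad in the frame of strip_rack between 0.0175 and 0.0575 m and y of hub_centre in the frame of assembly_rack between -0.0525 and -0.0225 m) or (y of hub_pad in the frame of strip_rack between 0.0925 and 0.1325 m and y of hub_centre in the frame of assembly_rack between -0.1275 and -0.0975 m)) and x of hub_centre in the frame of assembly_rack between -0.015 and 0.015 m and z of hub_centre in the frame of assembly_rack between 0.029 and 0.039 m and linear speed of each of hub, bearing, nipple, plug below 0.02 m/s and angle between each of hub_centre, bearing_centre, plug_centre's own z axis and vertical below 0.2 rad and ((y of bearing_pad in the frame of strip_rack between -0.1325 and -0.0925 m and y of bearing_centre in the frame of assembly_rack between 0.0975 and 0.1275 m) or (y of bearing_pad in the frame of strip_rack between -0.0575 and -0.0175 m and y of bearing_centre in the frame of assembly_rack between 0.0225 and 0.0525 m) or (y of bearing_pad in the frame of strip_rack between 0.0175 and 0.0575 m and y of bearing_centre in the frame of assembly_rack between -0.0525 and -0.0225 m) or (y of bearing_pad in the frame of strip_rack between 0.0925 and 0.1325 m and y of bearing_centre in the frame of assembly_rack between -0.1275 and -0.0975 m)) and x of bearing_centre in the frame of assembly_rack between -0.015 and 0.015 m and z of bearing_centre in the frame of assembly_rack between 0.016 and 0.026 m and ((y of nipple_pad in the frame of strip_rack between -0.1325 and -0.0925 m and y of nipple_centre in the frame of assembly_rack between 0.0975 and 0.1275 m) or (y of nipple_pad in the frame of strip_rack between -0.0575 and -0.0175 m and y of nipple_centre in the frame of assembly_rack between 0.0225 and 0.0525 m) or (y of nipple_pad in the frame of strip_rack between 0.0175 and 0.0575 m and y of nipple_centre in the frame of assembly_rack between -0.0525 and -0.0225 m) or (y of nipple_pad in the frame of strip_rack between 0.0925 and 0.1325 m and y of nipple_centre in the frame of assembly_rack between -0.1275 and -0.0975 m)) and x of nipple_centre in the frame of assembly_rack between -0.015 and 0.015 m and z of nipple_centre in the frame of assembly_rack between 0.022 and 0.032 m and ((y of plug_pad in the frame of strip_rack between -0.1325 and -0.0925 m and y of plug_centre in the frame of assembly_rack between 0.0975 and 0.1275 m) or (y of plug_pad in the frame of strip_rack between -0.0575 and -0.0175 m and y of plug_centre in the frame of assembly_rack between 0.0225 and 0.0525 m) or (y of plug_pad in the frame of strip_rack between 0.0175 and 0.0575 m and y of plug_centre in the frame of assembly_rack between -0.0525 and -0.0225 m) or (y of plug_pad in the frame of strip_rack between 0.0925 and 0.1325 m and y of plug_centre in the frame of assembly_rack between -0.1275 and -0.0975 m)) and x of plug_centre in the frame of assembly_rack between -0.015 and 0.015 m and z of plug_centre in the frame of assembly_rack between 0.022 and 0.032 m); the robot touches nothing.
It also fails if it takes over 104 s, if anything falls off the work surface, if the arm or the gripper's body presses on something with over 40 N, if the wrist force passes 120 N, or if a joint passes its speed limit or range.

## Working session

There is one attempt and no reset: what is moved stays moved. The work goes in short steps, Python scripts to look and compute and a tool call to move; the robot and the scene stay as the last step left them, time stands still between calls to the robot, and variables do not carry over. Pictures are saved under pics/ and viewed, at most 14 in all, crops included, and the job is handed in when it is done.

Besides the shell and the picture viewer there is one more tool, called after "Request:" as name([rows], argument=value, ...), one row to a line, values as JSON. servo_tool: Moves the arm, as the interface text tells. Its arguments: {"type":"object","properties":{"rows":{"type":"array","items":{"type":"array","items":{"type":"number"}}}},"required":["rows"]}

```bash
mkdir -p pics
python3 - <<'E'
from station import *
import cv2,numpy as np
for n in("top","side"):
    p,d=camera(n); np.savez(f"pics/{n}0.npz",p=p,d=d); cv2.imwrite(f"pics/{n}0.png",p[:,:,::-1]); 
    c=camera_params(n); print(n,c)
print(get_obs())
E
```

```text
top {'fx': 457.17438268055315, 'fy': 457.17438268055315, 'cx': 268.4563383324065, 'cy': 214.8988714501862, 'R': array([[-0.02534377, -0.99956087, -0.01535436],
       [-0.98082505,  0.02783178, -0.19289275],
       [ 0.19323539,  0.01017131, -0.9810997 ]]), 't': array([  5.91607633, 521.44972465, 959.81333354])}
side {'fx': 423.9892385441749, 'fy': 423.9892385441749, 'cx': 283.41797539598997, 'cy': 207.4537529942754, 'R': array([[ 0.99419431, -0.10516183, -0.02277422],
       [-0.07574218, -0.53364945, -0.84230718],
       [ 0.07642511,  0.83914197, -0.53851644]]), 't': array([-523.03297845,   88.20780277,  942.99432197])}
{'time_s': 0.1, 'qpos': array([-1.22509735,  0.47775847,  0.02234999,  1.5563647 , -0.01153332,
        1.109324  , -0.08310103]), 'joint_velocities': array([ 5.54287528e-05, -1.93561563e-03,  7.40769792e-04, -2.20406129e-03,
        4.57077679e-04, -3.38036994e-05,  6.20095559e-04]), 'effort': array([ 2.86585608e-03, -5.97756314e+01,  1.61300596e+00, -2.81958622e+01,
        1.28531578e-02,  4.99548813e-03,  2.65222830e-07]), 'position': array([295.673262  , 606.18215927, 230.39045153]), 'eef_rot': array([-7.06663550e-01, -3.06078524e+00,  2.67369783e-03]), 'wrist_force': array([-0.16464539,  0.60211834, -0.11411345]), 'moment': array([-0.0040962 , -0.01694917,  0.00212361]), 'grasp_force': 0.0, 'opening': 85.26198795828375}
```

View pics/top0.png

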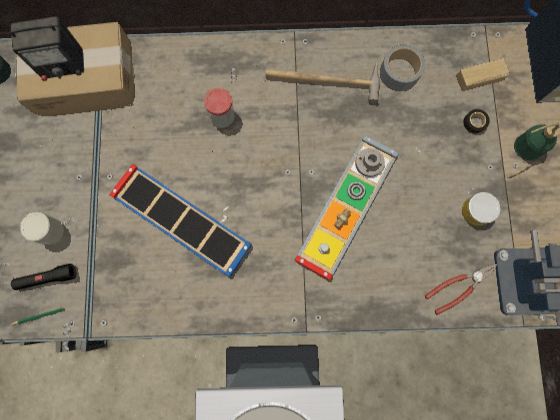

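View pics/side0.png

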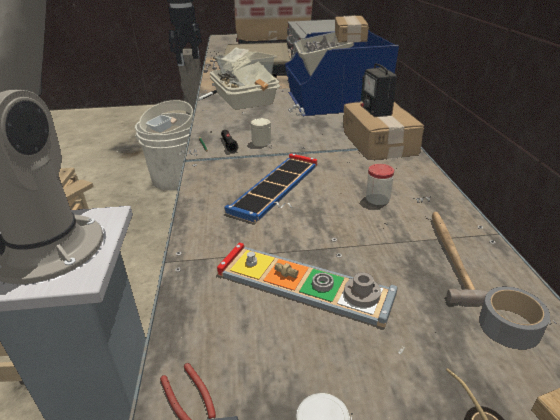

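Top view: the grey rack's red cheek is at (314,268), followed by plug (324,249), nipple (342,218), bearing (356,190) and hub (372,161). The assembly rack's red end is at (124,182) and its blue end at (236,258). In the side view all four parts are unobstructed.

```bash
cat > h.py <<'E'
import numpy as np,cv2
from station import *
def P(n): c=camera_params(n); return c,np.array(c["R"]),np.array(c["t"])
def ray(n,uv,z):
    c,R,t=P(n); uv=np.atleast_2d(uv).astype(float)
    d=np.c_[(uv[:,0]-c["cx"])/c["fx"],(uv[:,1]-c["cy"])/c["fy"],np.ones(len(uv))]@R
    o=-R.T@t; return o+d*((z-o[2])/d[:,2])[:,None]
def cloud(n,d):
    c,R,t=P(n); v,u=np.mgrid[:420,:560]
    X=np.stack([(u-c["cx"])/c["fx"]*d,(v-c["cy"])/c["fy"]*d,d],-1)
    return (X-t)@R
def proj(n,X):
    c,R,t=P(n); Y=R@np.asarray(X,float)+t; return Y[0]/Y[2]*c["fx"]+c["cx"],Y[1]/Y[2]*c["fy"]+c["cy"]
def rackpose(c,ang):   # centre xy, row direction angle
    return np.array(c),np.array([np.cos(ang),np.sin(ang)])
E
python3 - <<'E'
from h import *
for n in("top","side"):
    f=np.load(f"pics/{n}0.npz"); p,d=f["p"],f["d"]; X=cloud(n,d)
    hsv=cv2.cvtColor(p,cv2.COLOR_RGB2HSV); H,S,V=[hsv[...,i].astype(int) for i in range(3)]
    ws=(X[...,0]>330)&(X[...,0]<850)&(abs(X[...,1])<450)
    print(n,"bench z",np.median(X[...,2][ws]))
    for nm,m in dict(yellow=(H>22)&(H<33)&(S>150)&(V>120),orange=(H>8)&(H<20)&(S>200)&(V>150),green=(H>50)&(H<80)&(S>150),white=(S<30)&(V>190),black=(V<50),blue=(H>100)&(H<120)&(S>150),red=((H<5)|(H>175))&(S>170)).items():
        m=(m&ws&(X[...,2]<40)&(X[...,2]>3)).astype(np.uint8)
        k,L,st,ce=cv2.connectedComponentsWithStats(m)
        for i in range(1,k):
            if st[i,4]<60: continue
            q=ray(n,np.argwhere(L==i)[:,::-1],22 if nm in("red","blue") else 15)[:,:2].astype(np.float32)
            r=cv2.minAreaRect(q); print(" ",nm,st[i,4],ce[i].round(),np.round(r[0],1),np.round(r[1],1),round(r[2],1),"z",np.median(X[...,2][L==i]).round(1))
E
```

```text
top bench z 0.5766454090954602
  yellow 786 [324. 248.] [ 449.2 -130.6] [69.3 65.7] 58.9 z 15.1
  orange 495 [340. 220.] [ 512.9 -169. ] [67.  62.7] 58.9 z 15.2
  green 438 [354. 193.] [ 577.3 -208. ] [66.8 62. ] 58.9 z 15.0
  white 90 [379. 172.] [ 627.4 -270. ] [22.  66.5] 50.7 z 14.6
  black 152 [135. 195.] [582.1 298.3] [53.8 41.7] 56.6 z 15.7
  black 77 [166. 218.] [525.4 226.9] [37.  43.9] 22.4 z 15.5
  black 85 [213. 245.] [464.5 119. ] [29.5 31. ] 20.5 z 15.7
  black 144 [ 69. 272.] [411.4 444.8] [34.4 29. ] 9.2 z 25.4
  blue 512 [200. 235.] [517.7 188.2] [319.7  86.9] 54.6 z 14.4
  red 208 [123. 181.] [618.1 327.3] [15.5 87.7] 54.7 z 21.6
  red 204 [313. 268.] [ 405.4 -103.5] [87.8 13.4] 58.9 z 21.8
side bench z -0.7232540088862016
  yellow 557 [252. 265.] [ 448.9 -134.3] [69.2 64.7] 58.4 z 14.3
  white 69 [369. 309.] [ 645.6 -286.3] [37.9 18.5] 7.5 z 14.2
  black 103 [231. 146.] [407.2 446.8] [32.  86.3] 0.5 z 20.2
  blue 77 [294. 183.] [579.2 177.4] [213.2   7.6] 54.8 z 10.4
  red 94 [303. 158.] [616. 316.] [23.1 89.9] 53.9 z 18.6
  red 195 [230. 258.] [ 404.3 -116.5] [100.6  16.2] 59.5 z 20.4
```

Run:
```python
from h import *
T={}
for n in("top","side"):
    f=np.load(f"pics/{n}0.npz"); p,d=f["p"],f["d"]; X=cloud(n,d); V=p.max(2).astype(int)
    hsv=cv2.cvtColor(p,cv2.COLOR_RGB2HSV)
    # assembly pads: dark pixels inside nominal rack
    a=np.radians(54.65); y=np.array([np.cos(a),np.sin(a)]); x=np.array([y[1],-y[0]]); c0=np.array([523.8,194.4])
    v,u=np.mgrid[:420,:560]; Q=ray(n,np.c_[u.ravel(),v.ravel()],15)[:,:2].reshape(420,560,2)
    lx=(Q-c0)@x; ly=(Q-c0)@y
    ins=(abs(lx)<42)&(abs(ly)<152)
    m=(ins&(V<85)&(hsv[...,1]<110)).astype(np.uint8)
    k,L,st,ce=cv2.connectedComponentsWithStats(m,connectivity=4)
    for i in range(1,k):
        if st[i,4]>100:
            r=cv2.minAreaRect(Q[L==i].astype(np.float32)); print(n,"pad",st[i,4],np.round(r[0],1),np.round(r[1],1),round(r[2],1),"local",((r[0]-c0)@x).round(1),((r[0]-c0)@y).round(1))
    # parts: points standing above pads
    for nm,c,lo in(("plug",(449.2,-130.6),36),("nipple",(512.9,-169),22),("bearing",(577.3,-208),23),("hub",(641.5,-246.7),46)):
        q=X[(np.hypot(X[...,0]-c[0],X[...,1]-c[1])<33)&(X[...,2]>lo)&(d>0)]
        r=cv2.minAreaRect(q[:,:2].astype(np.float32)); print(n,nm,len(q),np.round(r[0],1),np.round(r[1],1),round(r[2],1),"mean",q.mean(0).round(1),"zmax",np.percentile(q[:,2],90).round(1))
    if n=="top": big=cv2.resize(p[120:290,100:410],None,fx=2.5,fy=2.5,interpolation=cv2.INTER_CUBIC); cv2.imwrite("pics/top0c.png",big[:,:,::-1])
from station import get_obs
from scipy.spatial.transform import Rotation as R
print(R.from_rotvec(get_obs()["eef_rot"]).as_matrix().round(3))
```

```text
top pad 788 [589.3 287.6] [64.5 68.3] 54.1 local -0.5 113.9
top pad 808 [545.8 226.5] [64.5 68.2] 54.0 local -0.6 38.9
top pad 826 [502.4 165.5] [64.5 68. ] 54.8 local -0.7 -35.9
top pad 847 [459.2 104.4] [64.6 68.6] 54.1 local -0.6 -110.8
top plug 41 [ 448.8 -128.9] [15.6 14.4] 46.5 mean [ 448.6 -128.9   38.8] zmax 40.7
top nipple 175 [ 514.7 -173.6] [25.5 46.8] 66.6 mean [ 513.9 -172.6   33.6] zmax 37.8
top bearing 189 [ 579.4 -208.8] [37.5 39.2] 41.1 mean [ 579.3 -208.9   26.6] zmax 28.8
top hub 153 [ 645.4 -244.5] [34.9 35. ] 9.9 mean [ 644.8 -244.1   52.2] zmax 54.7
side pad 232 [587.5 282.1] [62.1 66.9] 54.9 local 1.2 108.4
side pad 270 [544.4 220.8] [62.2 67.8] 53.9 local 1.5 33.4
side pad 315 [501.1 160.5] [62.8 67.9] 53.8 local 1.1 -40.8
side pad 379 [457.4  98.5] [65.1 68.4] 54.1 local 1.3 -116.7
side plug 37 [ 446.9 -132. ] [15.4 14.1] 87.7 mean [ 447.4 -131.4   37.8] zmax 38.9
side nipple 223 [ 512.7 -176.9] [24.7 48. ] 68.1 mean [ 512.4 -179.6   31.3] zmax 37.2
side bearing 229 [ 578.  -212.2] [39.7 39.7] 87.4 mean [ 578.3 -212.6   25.6] zmax 27.1
side hub 218 [ 644.5 -247.6] [34.8 35. ] 87.9 mean [ 643.9 -249.3   51. ] zmax 52.9
[[-0.899  0.438 -0.001]
 [ 0.438  0.899 -0.002]
 [-0.    -0.002 -1.   ]]
```

View pics/top0c.png

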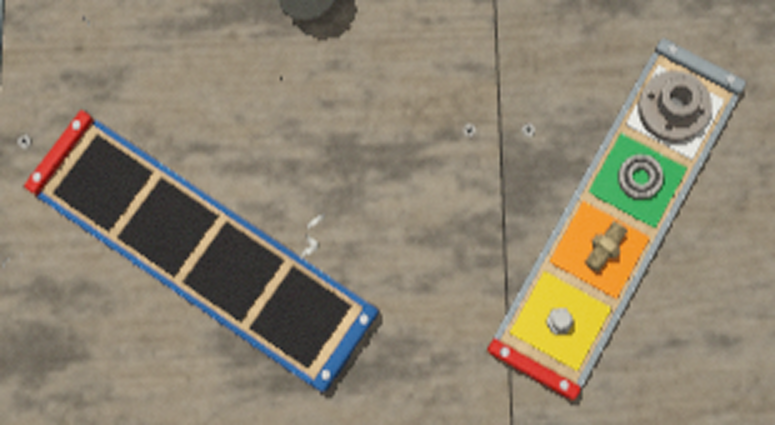

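The crop confirms the order from the red end: plug, nipple, bearing, hub, which must go to the assembly rack from blue to red. The black pads are clear at spacing 75 mm. Sizes and heights match the data given.

```bash
cat > go.py <<'E'
# usage: go.py x,y,z,yaw [x,y,z,yaw...]  yaw = angle (deg) of tool y in world; prints tool-frame delta of each leg
import sys,numpy as np
from station import get_obs
from scipy.spatial.transform import Rotation as R
o=get_obs(); p=np.array(o["position"]); M=R.from_rotvec(o["eef_rot"]).as_matrix()
print("pos",p.round(1),"yaw",np.degrees(np.arctan2(M[1,1],M[0,1])).round(1),"t",o["time_s"],"open",round(o["opening"],1))
for a in sys.argv[1:]:
    x,y,z,w=map(float,a.split(",")); w=np.radians(w)
    N=np.array([[-np.sin(w),np.cos(w),0],[np.cos(w),np.sin(w),0],[0,0,-1]]).T
    N=np.column_stack([np.cross([np.cos(w),np.sin(w),0],[0,0,-1]),[np.cos(w),np.sin(w),0],[0,0,-1]])
    print(a,"rot",np.degrees(R.from_matrix(M.T@N).as_rotvec()).round(1),"shift",(M.T@(np.array([x,y,z])-p)).round(1)); p=np.array([x,y,z]); M=N
E
sed -i '/N=np.array/d' go.py
python3 go.py 500,200,200,59 448,-130.4,90,59
```

```text
pos [295.7 606.2 230.4] yaw 64.0 t 0.1 open 85.3
500,200,200,59 rot [-0.1  0.   5. ] shift [-361.7 -275.4   30.9]
448,-130.4,90,59 rot [0. 0. 0.] shift [-125.6 -310.   110. ]
```

Request:
servo_tool([
  [0,0,5,-361.7,-275.4,31,0.6],
  [0,0,5,-361.7,-275.4,31,0.6],
  [0,0,5,-361.7,-275.4,31,0.6],
  [0,0,5,-361.7,-275.4,31,0.6],
  [0,0,5,-361.7,-275.4,31,0.6],
  [0,0,5,-361.7,-275.4,31,0.6],
  [0,0,5,-361.7,-275.4,31,0.6],
  [0,0,5,-361.7,-275.4,31,0.6],
  [0,0,5,-361.7,-275.4,31,0.6],
  [0,0,5,-361.7,-275.4,31,0.6],
  [0,0,5,-361.7,-275.4,31,0.6],
  [0,0,5,-361.7,-275.4,31,0.6],
])

```text
time_s: 1.1
position: [503.4, 191.1, 199.9]
eef_rot: [0.857, 3.02, -0.006]
wrist_force: [-0.4, -1.0, -0.4]
opening: 51.3
grasp_force: 0.0
```

Request:
servo_tool([
  [0,0,0,-125.6,-310,110,0.6],
  [0,0,0,-125.6,-310,110,0.6],
  [0,0,0,-125.6,-310,110,0.6],
  [0,0,0,-125.6,-310,110,0.6],
  [0,0,0,-125.6,-310,110,0.6],
  [0,0,0,-125.6,-310,110,0.6],
  [0,0,0,-125.6,-310,110,0.6],
  [0,0,0,-125.6,-310,110,0.6],
  [0,0,0,-125.6,-310,110,0.6],
  [0,0,0,-125.6,-310,110,0.6],
  [0,0,0,-125.6,-310,110,0.6],
  [0,0,0,-125.6,-310,110,0.6],
])

```text
time_s: 2.1
position: [448.6, -128.8, 90.3]
eef_rot: [-0.838, -3.028, -0.001]
wrist_force: [0.3, -0.0, -0.0]
opening: 51.2
grasp_force: 0.0
```

```bash
python3 go.py 448,-130.4,90,59
python3 - <<'E'
from h import *
a=[]
for n in("side","top"):
    p,d=camera(n); u,v=proj(n,(448,-130,50)); u,v=int(u),int(v)
    a.append(cv2.resize(p[max(v-60,0):v+60,u-60:u+60],(400,400),interpolation=cv2.INTER_CUBIC))
cv2.imwrite("pics/a1.png",np.hstack(a)[:,:,::-1])
E
```

```text
pos [ 448.6 -128.8   90.3] yaw 59.0 t 2.1 open 51.2
448,-130.4,90,59 rot [ 0. -0.  0.] shift [-0.3 -1.7  0.3]
```

View pics/a1.png

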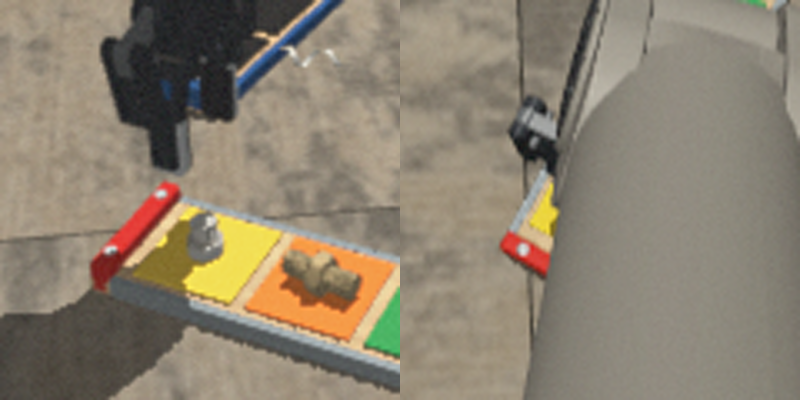

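The side view shows the fingers standing free above the plug at (205,235), which is upright on its yellow pad. In the top view the arm hides it.

Request:
servo_tool([
  [0,0,0,0,-1.5,25,0.6],
  [0,0,0,0,-1.5,45,0.6],
  [0,0,0,0,-1.5,58,0.6],
  [0,0,0,0,-1.5,62.5,0.6],
  [0,0,0,0,-1.5,62.5,0.6],
  [0,0,0,0,-1.5,62.5,0.6],
  [0,0,0,0,-1.5,62.5,0],
  [0,0,0,0,-1.5,62.5,0],
  [0,0,0,0,-1.5,62.5,0],
  [0,0,0,0,-1.5,62.5,0],
  [0,0,0,0,-1.5,62.5,0],
  [0,0,0,0,-1.5,62.5,0],
])

```text
time_s: 3.2
position: [448.2, -131.1, 28.7]
eef_rot: [0.839, 3.026, 0.001]
wrist_force: [-0.6, 1.4, 7.2]
opening: 13.7
grasp_force: 58.5
```

Request:
servo_tool([
  [0,0,0,0,0,-5,0],
  [0,0,0,0,0,-15,0],
  [0,0,0,0,0,-30,0],
  [0,0,0,0,0,-50,0],
  [0,0,0,0,0,-70,0],
  [0,0,0,0,0,-82,0],
  [0,0,0,0,0,-82,0],
  [0,0,0,0,0,-82,0],
])

```text
time_s: 3.87
position: [448.0, -131.1, 110.7]
eef_rot: [0.839, 3.025, 0.001]
wrist_force: [-0.4, 0.5, 0.3]
opening: 13.9
grasp_force: 58.6
```

```bash
python3 go.py 500,0,120,59 458.3,101.5,90,59
python3 - <<'E'
from h import *
a=[]
for n in("side",):
    p,d=camera(n); u,v=proj(n,(448,-130,100)); u,v=int(u),int(v)
    a.append(cv2.resize(p[max(v-50,0):v+50,u-50:u+50],(500,500),interpolation=cv2.INTER_CUBIC))
cv2.imwrite("pics/a2.png",np.hstack(a)[:,:,::-1])
E
```

```text
pos [ 448.  -131.1  110.7] yaw 59.0 t 3.8667 open 13.9
500,0,120,59 rot [0.1 0.1 0. ] shift [ 22.9 139.2  -9.2]
458.3,101.5,90,59 rot [0. 0. 0.] shift [88.  65.5 30. ]
```

View pics/a2.png

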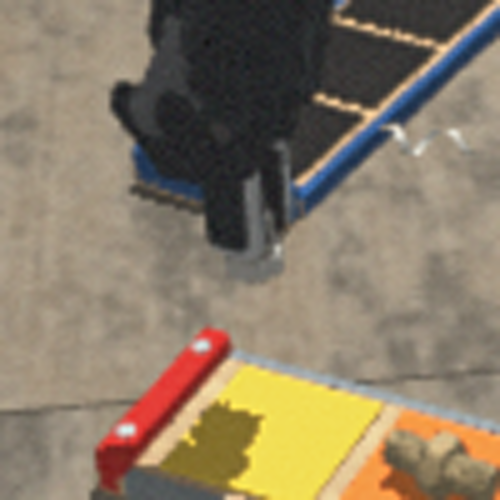

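The plug hangs upright between the fingers at (255,255), and its yellow pad is empty.

Request:
servo_tool([
  [0,0,0,6,10,0,0],
  [0,0,0,17,31,0,0],
  [0,0,0,32,60,0,0],
  [0,0,0,48,90,0,0],
  [0,0,0,64,119,0,0],
  [0,0,0,80,148,0,0],
  [0,0,0,95,177,0,0],
  [0,0,0,106,197,0,0],
  [0,0,0,111,205,0,0],
  [0,0,0,111,205,0,0],
  [0,0,0,111,205,0,0],
  [0,0,0,111,205,0,0],
])

```text
time_s: 4.92
position: [457.5, 99.8, 109.3]
eef_rot: [-0.843, -3.026, 0.002]
wrist_force: [-0.1, -0.4, -0.6]
opening: 13.5
grasp_force: 58.6
```

```bash
python3 go.py 458.3,101.5,29,59
```

```text
pos [457.5  99.8 109.3] yaw 58.9 t 4.9167 open 13.5
458.3,101.5,29,59 rot [-0.1 -0.  -0.1] shift [ 0.1  2.1 80.3]
```

Request:
servo_tool([
  [0,0,0,0,2,20,0],
  [0,0,0,0,2,40,0],
  [0,0,0,0,2,60,0],
  [0,0,0,0,2,72,0],
  [0,0,0,0,2,76,0],
  [0,0,0,0,2,78,0],
  [0,0,0,0,2,80,0],
  [0,0,0,0,2,80,0],
  [0,0,0,0,2,80,0],
])

```text
time_s: 5.67
position: [459.5, 103.4, 30.5]
eef_rot: [0.84, 3.026, 0.001]
wrist_force: [0.7, 0.6, 0.7]
opening: 13.8
grasp_force: 58.7
```

Request:
servo_tool([
  [0,0,0,0,0,1,0],
  [0,0,0,0,0,1.5,0],
  [0,0,0,0,0,1.5,0],
  [0,0,0,0,0,1.5,0.45],
  [0,0,0,0,0,1.5,0.45],
  [0,0,0,0,0,1.5,0.45],
  [0,0,0,0,0,0,0.45],
  [0,0,0,0,0,-20,0.45],
  [0,0,0,0,0,-50,0.6],
  [0,0,0,0,0,-80,0.6],
  [0,0,0,0,0,-80,0.6],
  [0,0,0,0,0,-80,0.6],
])

```text
time_s: 6.67
position: [460.1, 104.1, 111.3]
eef_rot: [0.839, 3.025, 0.004]
wrist_force: [-0.3, 0.4, -0.6]
opening: 51.2
grasp_force: 0.0
```

```bash
python3 go.py 513.7,-175.2,90,67 513.7,-175.2,18,67
```

```text
pos [460.1 104.1 111.3] yaw 59.0 t 6.6667 open 51.2
513.7,-175.2,90,67 rot [ 0.2  0.1 -8. ] shift [-189.7 -211.9   21. ]
513.7,-175.2,18,67 rot [0. 0. 0.] shift [ 0.  0. 72.]
```

Request:
servo_tool([
  [0,0,-8,-190,-212,10,0.6],
  [0,0,-8,-190,-212,10,0.6],
  [0,0,-8,-190,-212,10,0.6],
  [0,0,-8,-190,-212,10,0.6],
  [0,0,-8,-190,-212,10,0.6],
  [0,0,-8,-190,-212,10,0.6],
  [0,0,-8,-190,-212,10,0.6],
  [0,0,-8,-190,-212,21,0.6],
  [0,0,-8,-190,-212,21,0.6],
  [0,0,-8,-190,-212,21,0.6],
  [0,0,-8,-190,-212,21,0.6],
])

```text
time_s: 7.58
position: [512.1, -174.5, 88.0]
eef_rot: [-0.623, -3.077, -0.001]
wrist_force: [-0.2, 0.1, 0.4]
opening: 51.1
grasp_force: 0.0
```

```bash
python3 go.py 513.7,-175.2,18,67
python3 - <<'E'
from h import *
a=[]
for n,X in(("side",(513,-175,40)),("top",(458,101,30)),("side",(458,101,30))):
    p,d=camera(n); u,v=proj(n,X); u,v=int(u),int(v)
    a.append(cv2.resize(p[max(v-40,0):v+40,u-40:u+40],(260,260),interpolation=cv2.INTER_CUBIC))
cv2.imwrite("pics/a3.png",np.hstack(a)[:,:,::-1])
E
```

```text
pos [ 512.1 -174.5   88. ] yaw 67.1 t 7.5833 open 51.1
513.7,-175.2,18,67 rot [ 0.  -0.1  0.1] shift [-1.9 -0.  70. ]
```

View pics/a3.png

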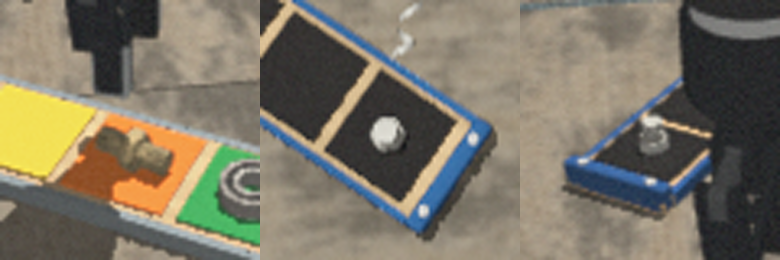

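The plug stands upright at the middle of the pad next to the blue cheek (middle tile, (387,132)). The gripper is over the nipple.

Request:
servo_tool([
  [0,0,0,-1,0,25,0.6],
  [0,0,0,-1.5,0,45,0.6],
  [0,0,0,-1.5,0,60,0.6],
  [0,0,0,-1.5,0,68,0.6],
  [0,0,0,-1.5,0,70,0.6],
  [0,0,0,-1.5,0,70,0.6],
  [0,0,0,-1.5,0,70,0],
  [0,0,0,-1.5,0,70,0],
  [0,0,0,-1.5,0,70,0],
  [0,0,0,-1.5,0,70,0],
  [0,0,0,-1.5,0,70,0],
  [0,0,0,-1.5,0,70,0],
])

```text
time_s: 8.73
position: [514.9, -176.8, 20.2]
eef_rot: [0.626, 3.076, 0.0]
wrist_force: [-1.0, 0.2, 6.2]
opening: 21.7
grasp_force: 58.5
```

Request:
servo_tool([
  [0,0,0,0,0,0,0.5],
  [0,0,0,0,0,0,0.5],
  [0,0,0,0,0,2,0.5],
  [0,0,0,0,0,4,0.5],
  [0,0,0,0,0,4,0.5],
  [0,0,0,0,0,4,0],
  [0,0,0,0,0,4,0],
  [0,0,0,0,0,4,0],
  [0,0,0,0,0,4,0],
  [0,0,0,0,0,4,0],
])

```text
time_s: 9.57
position: [514.4, -176.9, 15.3]
eef_rot: [0.626, 3.078, 0.0]
wrist_force: [-1.1, 0.6, 5.6]
opening: 22.3
grasp_force: 58.9
```

Request:
servo_tool([
  [0,0,0,0,0,-5,0],
  [0,0,0,0,0,-15,0],
  [0,0,0,0,0,-30,0],
  [0,0,0,0,0,-50,0],
  [0,0,0,0,0,-70,0],
  [0,0,0,0,0,-90,0],
  [0,0,0,0,0,-95,0],
  [0,0,0,0,0,-95,0],
  [0,0,0,0,0,-95,0],
])

```text
time_s: 10.32
position: [513.8, -176.4, 109.7]
eef_rot: [0.626, 3.078, 0.0]
wrist_force: [0.4, -0.1, -1.5]
opening: 22.7
grasp_force: 58.8
```

```bash
python3 go.py 501.8,163,100,144.7
python3 - <<'E'
from h import *
a=[]
for n in("side",):
    p,d=camera(n); u,v=proj(n,(514,-176,100)); u,v=int(u),int(v)
    a.append(cv2.resize(p[max(v-50,0):v+50,u-50:u+50],(500,500),interpolation=cv2.INTER_CUBIC))
cv2.imwrite("pics/a4.png",np.hstack(a)[:,:,::-1])
E
```

```text
pos [ 513.8 -176.4  109.7] yaw 67.0 t 10.3167 open 22.7
501.8,163,100,144.7 rot [  0.    0.  -77.7] shift [143.7 307.8   9.8]
```

View pics/a4.png

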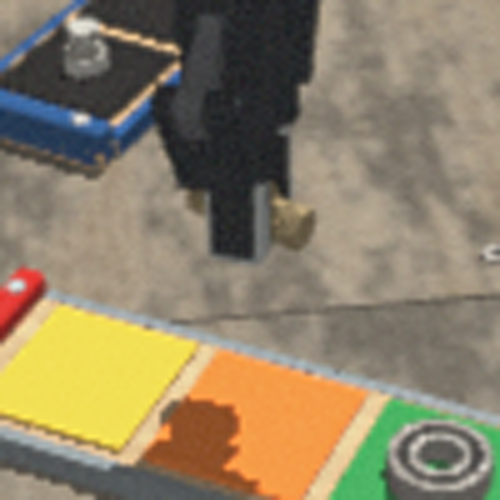

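The nipple is held level between the fingers at (250,215), and the orange pad is empty.

Request:
servo_tool([
  [0,0,-5,8,17,0,0],
  [0,0,-11,20,43,0,0],
  [0,0,-18,33,71,0,0],
  [0,0,-25,46,99,0,0],
  [0,0,-32,59,127,0,0],
  [0,0,-39,72,155,0,0],
  [0,0,-46,85,183,0,0],
  [0,0,-53,98,211,0,0],
  [0,0,-60,111,239,0,0],
  [0,0,-67,124,267,0,0],
  [0,0,-73,136,292,0,0],
  [0,0,-77.7,144,308,0,0],
])

```text
time_s: 11.37
position: [500.4, 166.5, 108.5]
eef_rot: [1.454, -2.783, -0.003]
wrist_force: [0.2, -0.0, -0.6]
opening: 22.3
grasp_force: 58.8
```

Request:
servo_tool([
  [0,0,0,0,0,0,0],
  [0,0,0,0,0,0,0],
  [0,0,0,0,0,0,0],
])

```text
time_s: 11.62
position: [501.2, 161.8, 108.7]
eef_rot: [1.439, -2.79, 0.0]
wrist_force: [0.8, -0.2, -1.0]
opening: 22.5
grasp_force: 58.8
```

```bash
python3 go.py 501.8,163,16.5,144.7
```

```text
pos [501.2 161.8 108.7] yaw 144.6 t 11.6167 open 22.5
501.8,163,16.5,144.7 rot [ 0.1 -0.1 -0.1] shift [-1.5  0.1 92.2]
```

Request:
servo_tool([
  [0,0,0,-1.5,0,20,0],
  [0,0,0,-1.5,0,40,0],
  [0,0,0,-1.5,0,60,0],
  [0,0,0,-1.5,0,80,0],
  [0,0,0,-1.5,0,87,0],
  [0,0,0,-1.5,0,90,0],
  [0,0,0,-1.5,0,92,0],
  [0,0,0,-1.5,0,92,0],
  [0,0,0,-1.5,0,92,0],
])

```text
time_s: 12.37
position: [503.4, 164.4, 18.7]
eef_rot: [-1.442, 2.79, -0.0]
wrist_force: [0.2, 0.6, -0.5]
opening: 22.3
grasp_force: 58.8
```

Request:
servo_tool([
  [0,0,0,0,0,1,0],
  [0,0,0,0,0,2,0],
  [0,0,0,0,0,2.5,0],
  [0,0,0,0,0,2.5,0],
])

```text
time_s: 12.7
position: [502.7, 164.4, 15.4]
eef_rot: [-1.443, 2.79, -0.0]
wrist_force: [-0.7, -0.1, -1.2]
opening: 22.4
grasp_force: 58.8
```

Request:
servo_tool([
  [0,0,0,0,0,0.5,0.45],
  [0,0,0,0,0,0.5,0.5],
  [0,0,0,0,0,0,0.5],
  [0,0,0,0,0,0,0.5],
  [0,0,0,0,0,-10,0.55],
  [0,0,0,0,0,-30,0.55],
  [0,0,0,0,0,-60,0.6],
  [0,0,0,0,0,-95,0.6],
  [0,0,0,0,0,-95,0.7],
  [0,0,0,0,0,-95,0.7],
])

```text
time_s: 13.53
position: [504.4, 165.0, 113.1]
eef_rot: [-1.44, 2.786, -0.001]
wrist_force: [-0.9, -0.8, -0.3]
opening: 60.1
grasp_force: 0.0
```

```bash
python3 go.py 578.7,-210.5,90,59
```

```text
pos [504.4 165.  113.1] yaw 144.7 t 13.5333 open 60.1
578.7,-210.5,90,59 rot [ 0.1  0.3 85.7] shift [ 263.5 -277.7   22.7]
```

Request:
servo_tool([
  [0,0,7,22,-23,0,0.7],
  [0,0,14,44,-46,0,0.7],
  [0,0,21,66,-70,0,0.7],
  [0,0,28,88,-93,0,0.7],
  [0,0,35,110,-116,0,0.7],
  [0,0,42,132,-139,0,0.7],
  [0,0,49,154,-162,0,0.7],
  [0,0,56,176,-185,0,0.7],
  [0,0,63,198,-209,0,0.7],
  [0,0,70,220,-232,6,0.7],
  [0,0,77,242,-255,12,0.7],
  [0,0,84,263.5,-278,22.7,0.7],
])

```text
time_s: 14.53
position: [577.2, -213.0, 87.3]
eef_rot: [-0.804, -3.037, 0.0]
wrist_force: [0.8, 1.2, -0.4]
opening: 59.4
grasp_force: 0.0
```

Request:
servo_tool([
  [0,0,1.7,0,0,0,0.7],
  [0,0,1.7,0,0,0,0.7],
  [0,0,1.7,0,0,0,0.7],
])

```text
time_s: 14.78
position: [576.5, -210.4, 86.6]
eef_rot: [-0.836, -3.026, -0.0]
wrist_force: [0.6, 1.4, -0.1]
opening: 59.7
grasp_force: 0.0
```

```bash
python3 go.py 578.7,-210.5,14,59
python3 - <<'E'
from h import *
a=[]
for n,X in(("side",(578,-210,40)),("top",(502,163,30)),("side",(502,163,30))):
    p,d=camera(n); u,v=proj(n,X); u,v=int(u),int(v)
    a.append(cv2.resize(p[max(v-40,0):v+40,u-40:u+40],(260,260),interpolation=cv2.INTER_CUBIC))
cv2.imwrite("pics/a5.png",np.hstack(a)[:,:,::-1])
E
```

```text
pos [ 576.5 -210.4   86.6] yaw 59.1 t 14.7833 open 59.7
578.7,-210.5,14,59 rot [-0.  -0.1  0.1] shift [-2.1  1.1 72.6]
```

View pics/a5.png

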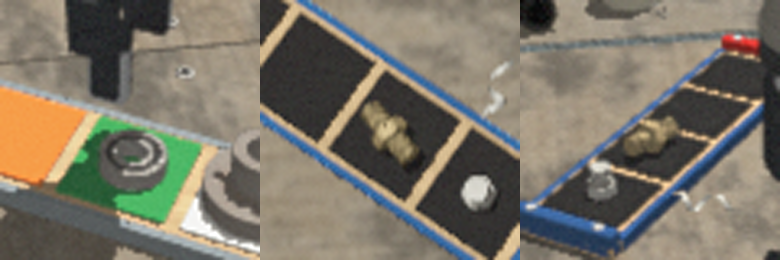

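The nipple lies centred on the second pad from blue (middle tile, (390,132)). The gripper is over the bearing.

Request:
servo_tool([
  [0,0,0,-2,1,25,0.65],
  [0,0,0,-2,1,45,0.65],
  [0,0,0,-2,1,60,0.65],
  [0,0,0,-2,1,68,0.65],
  [0,0,0,-2,1,71,0.65],
  [0,0,0,-2,1,71.5,0.65],
  [0,0,0,-2,1,71.5,0.65],
])

```text
time_s: 15.52
position: [580.1, -211.4, 16.8]
eef_rot: [0.838, 3.027, 0.0]
wrist_force: [0.8, 0.5, 0.8]
opening: 55.0
grasp_force: 0.0
```

Request:
servo_tool([
  [0,0,0,0,0,0,0],
  [0,0,0,0,0,0,0],
  [0,0,0,0,0,0,0],
  [0,0,0,0,0,0,0],
  [0,0,0,0,0,0,0],
  [0,0,0,0,0,0,0],
])

```text
time_s: 16.02
position: [580.4, -211.7, 17.6]
eef_rot: [0.839, 3.025, 0.001]
wrist_force: [-1.5, 0.0, 5.3]
opening: 36.9
grasp_force: 59.6
```

Request:
servo_tool([
  [0,0,0,0,0,0,0.6],
  [0,0,0,0,0,0,0.6],
  [0,0,0,0,0,2,0.6],
  [0,0,0,0,0,3,0.6],
  [0,0,0,0,0,3,0.6],
  [0,0,0,0,0,3,0],
  [0,0,0,0,0,3,0],
  [0,0,0,0,0,3,0],
  [0,0,0,0,0,3,0],
  [0,0,0,0,0,3,0],
])

```text
time_s: 16.85
position: [580.1, -211.9, 14.1]
eef_rot: [0.84, 3.026, 0.0]
wrist_force: [-2.4, 0.2, 7.5]
opening: 37.4
grasp_force: 63.5
```

Request:
servo_tool([
  [0,0,0,0,0,-5,0],
  [0,0,0,0,0,-15,0],
  [0,0,0,0,0,-30,0],
  [0,0,0,0,0,-50,0],
  [0,0,0,0,0,-70,0],
  [0,0,0,0,0,-90,0],
  [0,0,0,0,0,-95,0],
  [0,0,0,0,0,-95,0],
  [0,0,0,0,0,-95,0],
])

```text
time_s: 17.6
position: [579.2, -211.3, 107.8]
eef_rot: [-0.839, -3.027, -0.0]
wrist_force: [0.1, -0.5, -1.0]
opening: 37.5
grasp_force: 60.3
```

```bash
python3 go.py 545,223.7,110,144.7
python3 - <<'E'
from h import *
p,d=camera("side"); u,v=proj("side",(580,-211,100)); u,v=int(u),int(v)
cv2.imwrite("pics/a6.png",cv2.resize(p[v-50:v+50,u-50:u+50],(500,500),interpolation=cv2.INTER_CUBIC)[:,:,::-1])
E
```

```text
pos [ 579.2 -211.3  107.8] yaw 59.0 t 17.6 open 37.5
545,223.7,110,144.7 rot [  0.   -0.  -85.7] shift [253.3 355.3  -2.1]
```

View pics/a6.png

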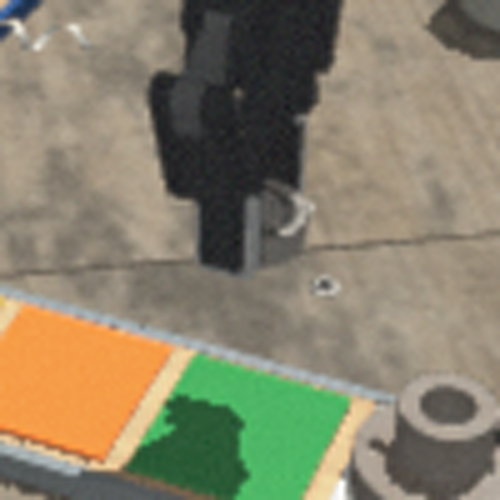

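The bearing is held between the fingers at (275,225) and the green pad is empty. I'll check its tilt up close.

Run:
```python
from h import *
p,d=camera("side"); X=cloud("side",d); u,v=proj("side",(580,-211,100)); u,v=int(u),int(v)
z=X[v-5:v+16,u-8:u+16]
ext=[]
w=np.array([-.856,.517])
for i in range(v-14,v+6):
  pass
m=(X[...,0]>540)&(X[...,0]<640)&(abs(X[...,1]+211)<60)&(X[...,2]>80)&(X[...,2]<135)
q=X[m]; ly=(q[:,:2]-[579,-211])@w; lx=(q[:,:2]-[579,-211])@[.517,.856]
s=(ly<-12)&(ly>-24); print(np.c_[lx[s],ly[s],q[s,2]].round(0).tolist())
cv2.imwrite("pics/a7.png",cv2.resize(p[v-15:v+15,u-15:u+25],(800,600),interpolation=cv2.INTER_CUBIC)[:,:,::-1])
```

```text
[[10.0, -12.0, 119.0], [12.0, -14.0, 119.0], [8.0, -13.0, 119.0], [8.0, -15.0, 119.0], [4.0, -13.0, 119.0], [4.0, -15.0, 120.0], [5.0, -16.0, 120.0], [3.0, -13.0, 118.0], [3.0, -15.0, 118.0], [3.0, -17.0, 119.0], [1.0, -12.0, 117.0], [-2.0, -15.0, 120.0], [-1.0, -16.0, 120.0], [-1.0, -18.0, 120.0], [-5.0, -12.0, 119.0], [-5.0, -14.0, 120.0], [-5.0, -16.0, 120.0], [-5.0, -18.0, 121.0], [-0.0, -18.0, 117.0], [-8.0, -13.0, 119.0], [-8.0, -15.0, 119.0], [-5.0, -16.0, 118.0], [-6.0, -18.0, 119.0], [0.0, -18.0, 115.0], [-12.0, -13.0, 120.0], [-11.0, -14.0, 119.0], [-11.0, -16.0, 120.0], [-6.0, -16.0, 117.0], [-5.0, -18.0, 116.0], [-2.0, -19.0, 114.0], [-15.0, -14.0, 120.0], [-12.0, -15.0, 118.0], [-10.0, -16.0, 117.0], [-8.0, -17.0, 116.0], [-5.0, -18.0, 114.0], [-0.0, -18.0, 111.0], [-16.0, -12.0, 118.0], [-14.0, -14.0, 117.0], [-12.0, -15.0, 116.0], [-10.0, -16.0, 115.0], [-5.0, -16.0, 111.0], [-5.0, -18.0, 112.0], [-0.0, -18.0, 109.0], [-16.0, -13.0, 116.0], [-14.0, -14.0, 115.0], [-11.0, -15.0, 113.0], [-8.0, -16.0, 111.0], [-8.0, -17.0, 112.0], [-4.0, -18.0, 109.0], [-15.0, -12.0, 113.0], [-14.0, -14.0, 112.0], [-11.0, -15.0, 111.0], [-8.0, -16.0, 109.0], [-8.0, -17.0, 109.0], [-14.0, -12.0, 110.0], [-13.0, -14.0, 110.0], [-10.0, -15.0, 108.0], [-7.0, -15.0, 106.0], [-13.0, -12.0, 107.0]]
```

View pics/a7.png

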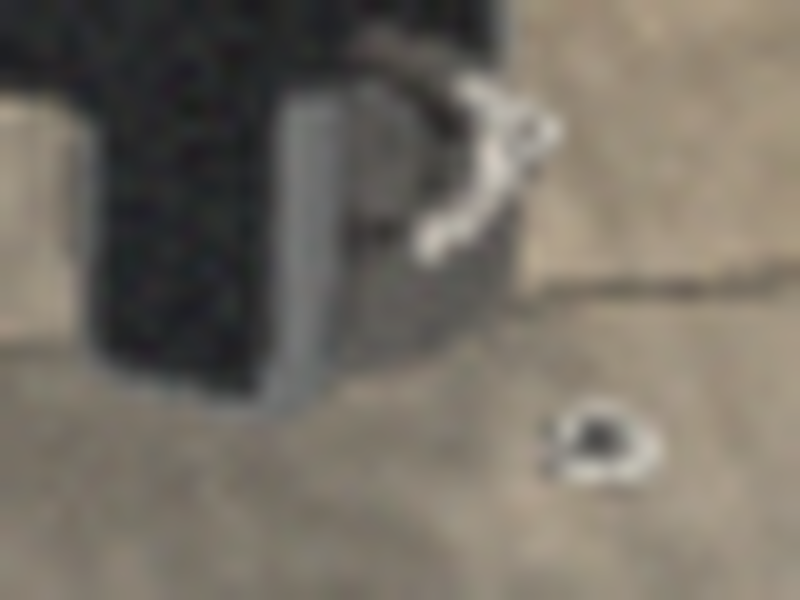

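The top face is level at about 120 mm (z spread about 1 mm), so the bearing is held flat with 12 mm standing above the TCP, as at the pick.

Request:
servo_tool([
  [0,0,-5,15,20,0,0],
  [0,0,-12,35,49,0,0],
  [0,0,-19,56,78,0,0],
  [0,0,-26,77,107,0,0],
  [0,0,-33,98,136,0,0],
  [0,0,-40,119,166,0,0],
  [0,0,-47,140,196,0,0],
  [0,0,-54,161,226,0,0],
  [0,0,-61,182,256,0,0],
  [0,0,-68,203,286,0,0],
  [0,0,-75,224,315,0,0],
  [0,0,-81,242,339,0,0],
])

```text
time_s: 18.7
position: [545.3, 206.5, 106.9]
eef_rot: [1.338, -2.841, -0.002]
wrist_force: [-0.3, -0.8, -0.8]
opening: 37.5
grasp_force: 60.3
```

```bash
python3 go.py 545,223.7,100,144.7
```

```text
pos [545.3 206.5 106.9] yaw 140.4 t 18.7 open 37.5
545,223.7,100,144.7 rot [ 0.1 -0.1 -4.3] shift [-13.   11.2   6.9]
```

Request:
servo_tool([
  [0,0,-4.3,-13,11,7,0],
  [0,0,-4.3,-13,11,7,0],
  [0,0,-4.3,-13,11,7,0],
  [0,0,-4.3,-13,11,7,0],
])

```text
time_s: 19.03
position: [546.3, 219.1, 100.1]
eef_rot: [1.429, -2.795, 0.001]
wrist_force: [0.1, -0.7, -0.9]
opening: 37.7
grasp_force: 60.3
```

```bash
python3 go.py 545,223.7,15,144.7
```

```text
pos [546.3 219.1 100.1] yaw 144.2 t 19.0333 open 37.7
545,223.7,15,144.7 rot [ 0.  -0.1 -0.5] shift [-3.2  3.7 85.1]
```

Request:
servo_tool([
  [0,0,0,-2,2,20,0],
  [0,0,0,-2,2,40,0],
  [0,0,0,-2,2,60,0],
  [0,0,0,-2,2,74,0],
  [0,0,0,-2,2,79,0],
  [0,0,0,-2,2,82,0],
  [0,0,0,-2,2,84,0],
  [0,0,0,-2,2,84,0],
  [0,0,0,-2,2,84,0],
])

```text
time_s: 19.78
position: [546.9, 223.5, 18.0]
eef_rot: [-1.432, 2.795, -0.0]
wrist_force: [-0.3, 0.3, -0.1]
opening: 37.4
grasp_force: 60.3
```

Request:
servo_tool([
  [0,0,0,0,1.5,1,0],
  [0,0,0,0,1.5,2,0],
  [0,0,0,0,1.5,3,0],
  [0,0,0,0,1.5,3,0],
])

```text
time_s: 20.12
position: [544.9, 224.5, 14.2]
eef_rot: [-1.434, 2.795, 0.0]
wrist_force: [-1.4, 0.3, -1.6]
opening: 37.2
grasp_force: 60.5
```

Request:
servo_tool([
  [0,0,0,0,0,0.5,0.6],
  [0,0,0,0,0,0.5,0.6],
  [0,0,0,0,0,0,0.6],
  [0,0,0,0,0,0,0.6],
  [0,0,0,0,0,-10,0.6],
  [0,0,0,0,0,-30,0.6],
  [0,0,0,0,0,-60,0.65],
  [0,0,0,0,0,-105,0.65],
  [0,0,0,0,0,-105,0.65],
  [0,0,0,0,0,-105,0.65],
  [0,0,0,0,0,-105,0.65],
])

```text
time_s: 21.03
position: [545.0, 224.4, 119.8]
eef_rot: [-1.433, 2.795, -0.0]
wrist_force: [-0.4, 0.2, -0.3]
opening: 55.7
grasp_force: 0.0
```

```bash
python3 go.py 645,-246,115,59 645,-246,90,59
```

```text
pos [545.  224.4 119.8] yaw 144.3 t 21.0333 open 55.7
645,-246,115,59 rot [ 0.   0.1 85.3] shift [ 323.6 -355.7    4.7]
645,-246,90,59 rot [0. 0. 0.] shift [ 0.  0. 25.]
```

Request:
servo_tool([
  [0,0,5,18,-20,0,0.65],
  [0,0,12,43,-47,0,0.65],
  [0,0,19,68,-75,0,0.65],
  [0,0,26,93,-103,0,0.65],
  [0,0,33,118,-130,0,0.65],
  [0,0,40,143,-158,0,0.65],
  [0,0,47,168,-185,0,0.65],
  [0,0,54,193,-213,0,0.65],
  [0,0,61,218,-240,0,0.65],
  [0,0,68,243,-267,0,0.65],
  [0,0,75,268,-295,0,0.65],
  [0,0,81,293,-322,5,0.65],
])

```text
time_s: 22.03
position: [635.1, -203.2, 113.2]
eef_rot: [-0.734, -3.053, 0.001]
wrist_force: [0.9, 0.1, -0.2]
opening: 55.2
grasp_force: 0.0
```

Request:
servo_tool([
  [0,0,4.3,0,0,0,0.65],
  [0,0,4.3,0,0,0,0.65],
  [0,0,4.3,0,0,0,0.65],
])

```text
time_s: 22.28
position: [634.3, -201.0, 112.2]
eef_rot: [-0.836, -3.025, 0.0]
wrist_force: [0.1, 0.3, -0.4]
opening: 55.8
grasp_force: 0.0
```

```bash
python3 go.py 645,-246,90,59
python3 - <<'E'
from h import *
a=[]
for n,X in(("side",(645,-246,60)),("top",(545,224,30)),("side",(545,224,30))):
    p,d=camera(n); u,v=proj(n,X); u,v=int(u),int(v)
    a.append(cv2.resize(p[max(v-40,0):v+40,u-40:u+40],(260,260),interpolation=cv2.INTER_CUBIC))
cv2.imwrite("pics/a8.png",np.hstack(a)[:,:,::-1])
E
```

```text
pos [ 634.3 -201.   112.2] yaw 59.1 t 22.2833 open 55.8
645,-246,90,59 rot [-0.1 -0.2  0.1] shift [-32.4 -33.1  22.2]
```

View pics/a8.png

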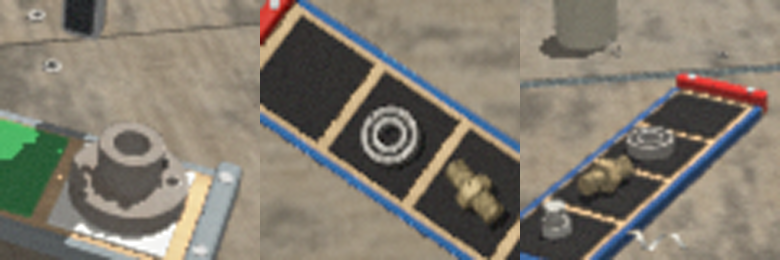

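The bearing lies flat and centred on the third pad (middle tile, (390,135)). The hub stands untouched on the white pad.

Request:
servo_tool([
  [0,0,0,-32.5,-33,22,0.65],
  [0,0,0,-32.5,-33,22,0.65],
  [0,0,0,-32.5,-33,22,0.65],
  [0,0,0,-32.5,-33,22,0.65],
  [0,0,0,-32.5,-33,22,0.65],
])

```text
time_s: 22.85
position: [646.7, -244.4, 92.4]
eef_rot: [-0.836, -3.028, -0.002]
wrist_force: [-0.4, -0.2, 0.3]
opening: 55.5
grasp_force: 0.0
```

```bash
python3 go.py 645,-246,33,59
```

```text
pos [ 646.7 -244.4   92.4] yaw 59.1 t 22.85 open 55.5
645,-246,33,59 rot [ 0.1 -0.   0.1] shift [ 0.6 -2.4 59.3]
```

Request:
servo_tool([
  [0,0,0,0,-1,20,0.65],
  [0,0,0,0,-1.5,40,0.65],
  [0,0,0,0,-1.5,52,0.65],
  [0,0,0,0,-1.5,58,0.65],
  [0,0,0,0,-1.5,59,0.65],
  [0,0,0,0,-1.5,59,0.65],
  [0,0,0,0,-1.5,59,0],
  [0,0,0,0,-1.5,59,0],
  [0,0,0,0,-1.5,59,0],
  [0,0,0,0,-1.5,59,0],
  [0,0,0,0,-1.5,59,0],
  [0,0,0,0,-1.5,59,0],
])

```text
time_s: 23.85
position: [646.5, -247.9, 34.6]
eef_rot: [0.839, 3.025, 0.001]
wrist_force: [-1.9, 1.2, 6.6]
opening: 33.3
grasp_force: 60.4
```

Request:
servo_tool([
  [0,0,0,0,0,-4,0],
  [0,0,0,0,0,-10,0],
  [0,0,0,0,0,-20,0],
  [0,0,0,0,0,-35,0],
  [0,0,0,0,0,-50,0],
  [0,0,0,0,0,-70,0],
  [0,0,0,0,0,-90,0],
  [0,0,0,0,0,-105,0],
  [0,0,0,0,0,-110,0],
  [0,0,0,0,0,-110,0],
  [0,0,0,0,0,-110,0],
])

```text
time_s: 24.77
position: [645.4, -247.6, 143.3]
eef_rot: [0.839, 3.027, 0.0]
wrist_force: [0.1, 0.2, -4.8]
opening: 33.5
grasp_force: 60.2
```

```bash
python3 go.py 588.4,285,143,144.7
python3 - <<'E'
from h import *
p,d=camera("side"); u,v=proj("side",(645,-246,130)); u,v=int(u),int(v)
cv2.imwrite("pics/a9.png",cv2.resize(p[v-50:v+50,u-50:u+50],(500,500),interpolation=cv2.INTER_CUBIC)[:,:,::-1])
E
```

```text
pos [ 645.4 -247.6  143.3] yaw 59.0 t 24.7667 open 33.5
588.4,285,143,144.7 rot [  0.    0.  -85.7] shift [3.231e+02 4.272e+02 4.000e-01]
```

View pics/a9.png

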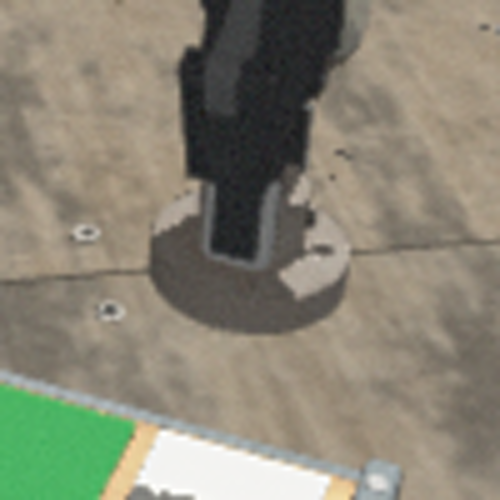

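The hub hangs level from its boss at (250,255), and the white pad is empty.

Request:
servo_tool([
  [0,0,-2,8,10,0,0],
  [0,0,-6,22,30,0,0],
  [0,0,-11,40,54,0,0],
  [0,0,-16,60,80,0,0],
  [0,0,-21,80,106,0,0],
  [0,0,-26,100,133,0,0],
  [0,0,-31,120,159,0,0],
  [0,0,-37,140,186,0,0],
  [0,0,-42,160,212,0,0],
  [0,0,-48,180,238,0,0],
  [0,0,-53,200,265,0,0],
  [0,0,-58,218,288,0,0],
])

```text
time_s: 25.82
position: [605.0, 116.0, 142.5]
eef_rot: [0.749, -3.05, -0.002]
wrist_force: [-0.2, -0.4, -4.5]
opening: 33.4
grasp_force: 60.3
```

```bash
python3 go.py 588.4,285,140,144.7
```

```text
pos [605.  116.  142.5] yaw 117.6 t 25.8167 open 33.4
588.4,285,140,144.7 rot [  0.1  -0.  -27.1] shift [-63.6 157.4   2.7]
```

Request:
servo_tool([
  [0,0,-4,-10,25,0,0],
  [0,0,-8,-20,50,0,0],
  [0,0,-13,-31,77,0,0],
  [0,0,-18,-42,104,0,0],
  [0,0,-22,-52,128,0,0],
  [0,0,-25,-59,146,0,0],
  [0,0,-27,-63.5,157,2,0],
  [0,0,-27,-63.5,157,2,0],
  [0,0,-27,-63.5,157,2,0],
  [0,0,-27,-63.5,157,2,0],
])

```text
time_s: 26.65
position: [592.9, 277.6, 140.7]
eef_rot: [1.421, -2.8, 0.003]
wrist_force: [0.5, -1.3, -4.2]
opening: 33.3
grasp_force: 60.3
```

```bash
python3 go.py 588.4,285,35,144.7
```

```text
pos [592.9 277.6 140.7] yaw 143.8 t 26.65 open 33.3
588.4,285,35,144.7 rot [-0.1 -0.1 -0.9] shift [ -3.6   8.1 105.7]
```

Request:
servo_tool([
  [0,0,0,-2,4,20,0],
  [0,0,0,-3,6,40,0],
  [0,0,0,-3,6,60,0],
  [0,0,0,-3,6,80,0],
  [0,0,0,-3,6,94,0],
  [0,0,0,-3,6,100,0],
  [0,0,0,-3,6,102,0],
  [0,0,0,-3,6,102,0],
  [0,0,0,-3,6,102,0],
  [0,0,0,-3,6,102,0],
])

```text
time_s: 27.48
position: [590.1, 286.4, 40.4]
eef_rot: [-1.425, 2.797, 0.0]
wrist_force: [0.4, -0.3, -3.8]
opening: 33.1
grasp_force: 60.3
```

```bash
python3 go.py 588.4,285,35,144.7
```

```text
pos [590.1 286.4  40.4] yaw 144.0 t 27.4833 open 33.1
588.4,285,35,144.7 rot [-0.1  0.1 -0.7] shift [2.2 0.6 5.4]
```

Request:
servo_tool([
  [0,0,0,1.5,0,1.5,0],
  [0,0,0,1.5,0,3,0],
  [0,0,0,1.5,0,4,0],
  [0,0,0,1.5,0,5,0],
  [0,0,0,1.5,0,5,0],
  [0,0,0,1.5,0,5,0],
])

```text
time_s: 27.98
position: [588.4, 284.8, 34.7]
eef_rot: [1.426, -2.799, 0.0]
wrist_force: [-2.6, -1.6, 3.8]
opening: 33.4
grasp_force: 61.1
```

Touchdown: the force went from -3.8 to +3.8 N. Releasing.

Request:
servo_tool([
  [0,0,0,0,0,0,0.6],
  [0,0,0,0,0,0,0.6],
  [0,0,0,0,0,0,0.6],
  [0,0,0,0,0,0,0.6],
  [0,0,0,0,0,-10,0.6],
  [0,0,0,0,0,-30,0.6],
  [0,0,0,0,0,-60,0.6],
  [0,0,0,0,0,-100,0.6],
  [0,0,0,0,0,-135,0.6],
  [0,0,0,0,0,-150,0.6],
  [0,0,0,0,0,-150,0.6],
])

```text
time_s: 28.9
position: [591.1, 286.4, 190.4]
eef_rot: [-1.421, 2.791, 0.001]
wrist_force: [0.9, -0.1, -0.4]
opening: 51.1
grasp_force: 0.0
```

Request:
servo_tool([
  [0,0,0,160,-180,0,0.6],
  [0,0,0,160,-180,0,0.6],
  [0,0,0,160,-180,0,0.6],
  [0,0,0,160,-180,0,0.6],
  [0,0,0,160,-180,0,0.6],
  [0,0,0,160,-180,0,0.6],
  [0,0,0,160,-180,0,0.6],
  [0,0,0,160,-180,0,0.6],
  [0,0,0,160,-180,0,0.6],
])

```text
time_s: 29.65
position: [639.4, 50.3, 183.7]
eef_rot: [1.426, -2.799, -0.002]
wrist_force: [-0.0, 0.4, -0.1]
opening: 51.2
grasp_force: 0.0
```

Run:
```python
from h import *
p,d=camera("top"); X=cloud("top",d)
cv2.imwrite("pics/b1.png",cv2.resize(p[140:300,90:270],None,fx=3,fy=3,interpolation=cv2.INTER_CUBIC)[:,:,::-1])
for nm,c,lo in(("plug",(459.2,104.4),34),("nipple",(502.4,165.5),22),("bearing",(545.8,226.5),23),("hub",(589.3,287.6),46)):
    q=X[(np.hypot(X[...,0]-c[0],X[...,1]-c[1])<33)&(X[...,2]>lo)&(d>0)]
    r=cv2.minAreaRect(q[:,:2].astype(np.float32)); print(nm,"off",(np.array(r[0])-c).round(1),np.round(r[1],1),np.median(q[:,2]).round(1))
print(get_obs()["position"],get_obs()["wrist_force"])
```

```text
plug off [-459.2 -104.4] [0. 0.] nan
nipple off [5.9 8.4] [26.4 25.8] 34.4
bearing off [-1.8 -0.6] [37.9 39.5] 27.1
hub off [-1.5 -1.7] [34.6 35. ] 53.2
[639.36363569  51.42056155 183.76311151] [-0.5822539   1.3720619   0.86052561]
  return _methods._mean(a, axis=axis, dtype=dtype,
  ret = ret.dtype.type(ret / rcount)
```

View pics/b1.png

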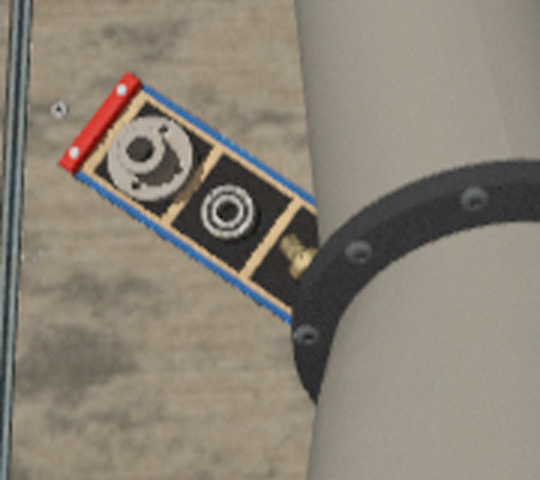

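The hub (150,158) and bearing (228,210) are centred within about 2 mm and at the right heights. The arm hides the other two here, but I saw them centred after they were placed, and nothing has come near them since.

```bash
python3 -c "
from station import ticket
print(ticket.close_job())"
```

```text
the job is handed in; nothing more can be done
None
```

I placed all four parts on the assembly rack in reverse order (plug at the blue end, then nipple, bearing, and hub at the red end) and handed the job in at about 30 s; no verdict came back. My last picture confirmed only the hub and bearing, within about 2 mm of centre, because the arm hid the plug and nipple, which I had last seen centred after placing the bearing.

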